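# Temperature check and unloading of a weld jig

## Robot

A 6-joint arm with a two-finger parallel gripper is mounted at the origin on a cart in front of the work surface, level with it; the furniture and walls round the work are solid. World frame = base frame: x ahead of the robot, y to its left, z up, the work surface at z = 0. Lengths are in mm, angles in rad, forces in N, time in s.
With the tool pointing down it reaches from about 300 to 950 mm from the base axis. Payload 3.1 kg.
Tool frame: the origin (TCP) lies midway between the tips of the shut fingers; the grasp point (between the pads) lies 19 mm behind it; z points along the fingers, y is the line along which they close (so a half turn about z gives the same grasp; the last joint's range is limited). The gripper opens to 85 mm and grips with 20 to 120 N. Pads are 22 mm wide; open, the fingers measure 114 mm over their backs; the gripper's body (76 mm by 85 mm) begins 54 mm behind the grasp point. The pads swing forward as they close: fully open they stand 13 mm farther back than shut.
Start: joints at [1.26, 0.308, 1.634, -0, 1.2, -0.07], TCP at [149.076, 606.967, 231.272] pointing down, gripper open.
Joint ranges: [-3.06, 3.06], [-0.79, 1.96], [0.05, 2.63], [-1.19, 4.34], [0.05, 2.64], [-2.94, 2.94]. Speed limits (rad/s): [2.79, 2.79, 3.14, 3.14, 3.14, 3.14].

## Interface

Orientations are given as a rotation vector (axis times angle).
In Python, from plant import ctrl gives the robot as it stands. Calls block until the motion is done:
- ctrl.movep(position, orientation): joint-space move of the TCP to a pose.
- ctrl.line_to(position, ori=None, vel=150, force_limit=None): straight line of the TCP; ori=None keeps the orientation; vel is the mean speed in mm/s. With force_limit (N) it stops when the force on the tool has changed by that much, and returns True; else False.
- ctrl.set_joints(angles): joint-space move.
- ctrl.grip(opening, grip_force=None): finger opening in mm; grip_force is the grip in N (None keeps the last); returns when the fingers have stopped.
- ctrl.wait(seconds).
- ctrl.ik(position, orientation): joint angles nearest the present ones, or None.
- ctrl.state(): the state.
- ctrl.read_camera(name): name is "side" or "top"; returns the picture (480x640x3 uint8, blue, green, red); there is no depth.
- ctrl.camera_model(name): a dict with "mtx" (3x3 intrinsics, pixels), "world_from_camera" (4x4, takes a point from camera to world coordinates). Camera axes: x right, y down, z forward; pixel columns grow to the right and rows downward; lengths in mm; the calibration is good to about 2 mm. A picture is of the moment at which its call begins. camera_model takes no time and is no camera call.
A pose or a line that the arm cannot do raises ctrl.MotionError and nothing moves.
- ctrl.job_done(): hands the job in; it is judged then, once.
The state is a dict: "time": time; "q": joint angles; "joint_vel": joint speeds; "tau": joint torques, N m; "tcp_pos": TCP position; "orientation": TCP orientation; "force": force on the tool from outside, world axes, zero at the start; "wrist_torque": the same for the moment, N m; "finger_gap": finger opening in mm; "grip_force": force on a finger pad.
Only numpy, scipy, OpenCV 4.12 (cv2) and the standard library are available. Lean on these libraries where they do the work, as an engineer would, in place of code of your own. Each camera call takes 0.05 s, during which the arm holds its last target. There are 200 camera calls.

## Task

Check the welded stubs in the jig for heat before they are unclamped: take the infrared thermometer from its holster and, going from the left place to the right as you stand, hold it steady for three seconds about 10 cm straight above the middle of each stub's end cap, lens down; then put it back fully down in the holster. Only then draw the sliding jaw open by its handle, lift out all the stubs and stand them upright in the steel tray. Last, push the jaw of the empty jig fully closed again; leave the steel cup and the red cutters where they are.

Things in the scene. Friction and masses are not known exactly. Their poses are not given: they have to be found in the camera images.
- jig: fixed weld jig, grey base plate 225 (x) by 300 mm (y); its -x side, with sliding jaw and handle, faces the robot. Origin: on the table, 12.5 mm behind the plate's middle, z up. Places for stubs at x = 35, y = +80 (left), 0, -80 mm (right) on a bed at z = 28 mm (caps at z = 88), dowels half-way between them, up to z = 42. Fixed jaw behind: face at x = 68, top at z = 60 mm
- jaw (a joint): opening of the jig's sliding jaw, 0 (closed, as it starts) to 0.045 m; slides toward the jig's -x with about 6 N of drag and stays where it is left. Closed, its lip reaches 7 mm over the front rim of the flanges (lip underside z = 40.5, jaw top z = 54 mm) and holds the stubs down; from 15 mm open they are clear
- jaw_handle (a point): middle of the jaw's handle: round bar 12 mm thick, 90 mm long along the jig's y, its axis 80 mm above the table and 39 mm above the jaw's plate; moves with the jaw. In the jig's frame at x = -55 mm with the jaw closed. Can be gripped from above
- thermometer: pistol-shaped infrared thermometer, 134 mm long, 0.22 kg, nose down in the holster. Origin: centre of the lens; z points from the lens back to the display (up), the beam leaves along -z. Barrel 44 (x) by 40 (y) mm to z = 88, then a housing 52 by 44 mm to z = 134 mm. Handle sticks out level toward -x: 30 mm wide (y), z = 86 to 122, x = -28 to -122 mm
- thermometer_grip (a point): point in the middle of the thermometer's handle, near the housing: x = -55 mm, z = 104 mm in the thermometer's frame; grip it there across the 30 mm width
- holster: fixed sheet-steel holster on an 84 by 84 mm foot: square pocket, open at the top, 50 (x) by 46 (y) mm inside with a flared mouth, rim at z = 72 mm. Origin: on the table under the middle of the pocket, z up. The thermometer stands in it with its axes along the holster's and its lens at z = 12 mm, handle toward -x (the robot)
- tray: loose shallow sheet-steel tray, behind the holster, 160 by 160 mm, 22 mm high, walls and floor 3 mm thick, 0.45 kg. Origin: centre of the underside. Has room for the stubs two by two, at x and y = +-37 mm
- stub_left: welded steel stub, standing upright: round flange 64 mm across and 10 mm thick at the foot, on it a plain tube 38 mm across, closed at the top by a welded-on end cap, 60 mm high in all, about 0.25 kg. Origin: centre of the underside, z up. It is the same all round. Starts in the left place of the jig; may be absent. Grip the tube
- stub_middle: welded steel stub, standing upright: round flange 64 mm across and 10 mm thick at the foot, on it a plain tube 38 mm across, closed at the top by a welded-on end cap, 60 mm high in all, about 0.25 kg. Origin: centre of the underside, z up. It is the same all round. Starts in the middle place of the jig; may be absent. Grip the tube
- stub_right: welded steel stub, standing upright: round flange 64 mm across and 10 mm thick at the foot, on it a plain tube 38 mm across, closed at the top by a welded-on end cap, 60 mm high in all, about 0.25 kg. Origin: centre of the underside, z up. It is the same all round. Starts in the right place of the jig; may be absent. Grip the tube
- stub_left_top (a point): centre of the end cap on top of the left stub, 60 mm above its underside
- stub_middle_top (a point): centre of the end cap on top of the middle stub
- stub_right_top (a point): centre of the end cap on top of the right stub
- steel_cup: steel mug at the back left of the table, 86 by 115 mm, 95 mm high; bystander, leave alone. Origin at its foot
- side_cutters: red-handled pliers-like cutters, 201 mm long, 13 mm high, lying behind the jig; bystander, leave alone. Origin at the middle

How it is judged:
By the outcome, as a careful person would: the job done as asked, in the order asked, and still so for the second after the job is handed in, with the robot touching nothing.
Of stub_left, stub_middle, stub_right only 2 to 3 are there at a start; the rules pass over those that are not, and their reading is None.
At some moment in a run one of tray may be knocked a few centimetres aside while the robot is not near it.
Once in a run the grip may slacken for a moment while it holds something.
It also fails if it takes over 200 s, if anything falls off the work surface, if the arm or the gripper's body presses on something with over 40 N, if the wrist force passes 120 N, or if a joint passes its speed limit or range.

## Working session

There is one attempt and no reset: what is moved stays moved. The work goes in short steps, each a Python script; the robot and the scene stay as the last script left them, time stands still between calls to the robot, and variables do not carry over. Pictures are saved under pics/ and viewed, at most 14 in all, crops included, and the job is handed in when it is done.

```bash
ls; mkdir -p pics; python3 - <<'E'
from plant import ctrl
import cv2
for n in("side","top"):
    cv2.imwrite(f"pics/{n}0.png",ctrl.read_camera(n)); m=ctrl.camera_model(n); print(n,m["mtx"],m["world_from_camera"])
s=ctrl.state();print(s)
E
```

```text
pics
side [[463.79449659   0.         310.70988245]
 [  0.         463.79449659 229.7051966 ]
 [  0.           0.           1.        ]] [[-9.48838676e-01 -1.76470952e-01  2.61845699e-01  3.10659859e+02]
 [-3.14739566e-01  4.61911671e-01 -8.29202396e-01  6.97557664e+02]
 [ 2.53805512e-02 -8.69192505e-01 -4.93822049e-01  5.18114136e+02]
 [ 0.00000000e+00  0.00000000e+00  0.00000000e+00  1.00000000e+00]]
top [[465.5057977    0.         314.00887715]
 [  0.         465.5057977  235.49018319]
 [  0.           0.           1.        ]] [[ 1.43714899e-01 -9.45855691e-01  2.91037867e-01  2.80878438e+02]
 [-9.89607222e-01 -1.35914927e-01  4.69540103e-02 -1.51539511e+01]
 [-4.85532753e-03 -2.94761166e-01 -9.55558623e-01  9.11747235e+02]
 [ 0.00000000e+00  0.00000000e+00  0.00000000e+00  1.00000000e+00]]
{'time': 0.1, 'q': array([ 1.26028939e+00,  3.08910914e-01,  1.63507636e+00,  3.72834238e-06,
        1.19970657e+00, -6.96953437e-02]), 'joint_vel': array([ 5.21196364e-05, -9.26327881e-04, -3.81503525e-03,  1.45783935e-03,
       -1.24290791e-04, -3.18631679e-04]), 'tau': array([-3.82470143e-04, -4.16406190e+01, -2.77643538e+01, -1.91282711e-04,
        4.10508859e-03,  7.26887180e-06]), 'tcp_pos': array([148.84807172, 606.23895753, 230.15814343]), 'orientation': array([-0.37730645, -3.11844798,  0.00323963]), 'force': array([-0.54278077,  0.50470712,  0.6887333 ]), 'wrist_torque': array([-0.00472665, -0.00758343,  0.01597795]), 'grip_force': 0.0, 'finger_gap': 85.34675567754987}
```

View pics/side0.png

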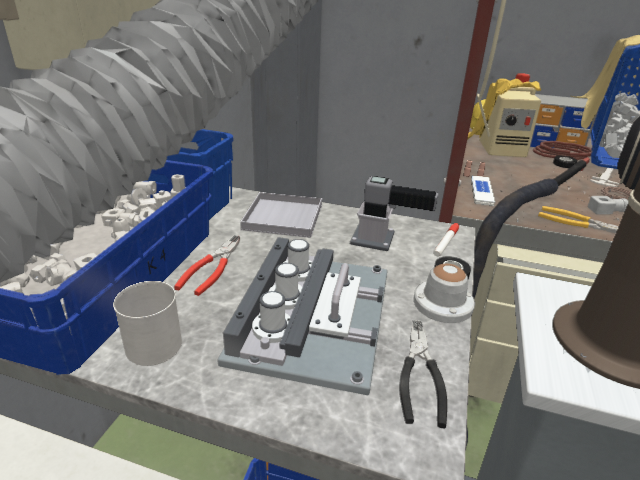

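View pics/top0.png

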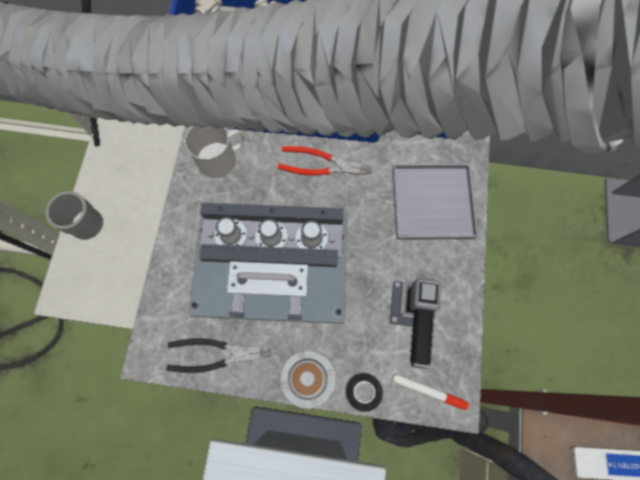

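The pictures show three stubs in the jig (top: 229,229 / 270,231 / 311,233), the thermometer in its holster (top 427,292; side 378,185), the tray (top 434,202; side 283,214), the handle (top 268,278) and both bystanders. I'll enlarge these for exact pixels.

```bash
python3 - <<'E'
import cv2,numpy as np
t=cv2.imread("pics/top0.png");s=cv2.imread("pics/side0.png")
def crop(im,x,y,w,h,k,st=20):
    c=cv2.resize(im[y:y+h,x:x+w],None,fx=k,fy=k,interpolation=cv2.INTER_CUBIC)
    for a in range(-(-x//st)*st,x+w,st): cv2.line(c,((a-x)*k,0),((a-x)*k,6),(0,255,255),1);cv2.putText(c,str(a),((a-x)*k,18),0,.4,(0,255,255),1)
    for a in range(-(-y//st)*st,y+h,st): cv2.line(c,(0,(a-y)*k),(6,(a-y)*k),(0,255,255),1);cv2.putText(c,str(a),(8,(a-y)*k+4),0,.4,(0,255,255),1)
    return c
cv2.imwrite("pics/c1.png",crop(t,185,195,165,130,4)); cv2.imwrite("pics/c2.png",crop(s,215,230,180,150,4))
a=crop(t,385,160,98,210,2); a=crop(t,380,155,100,150,4);b=crop(s,340,160,100,150,4)
cv2.imwrite("pics/c3.png",np.hstack([a,b]))
E
```

```text
(no output)
```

View pics/c1.png

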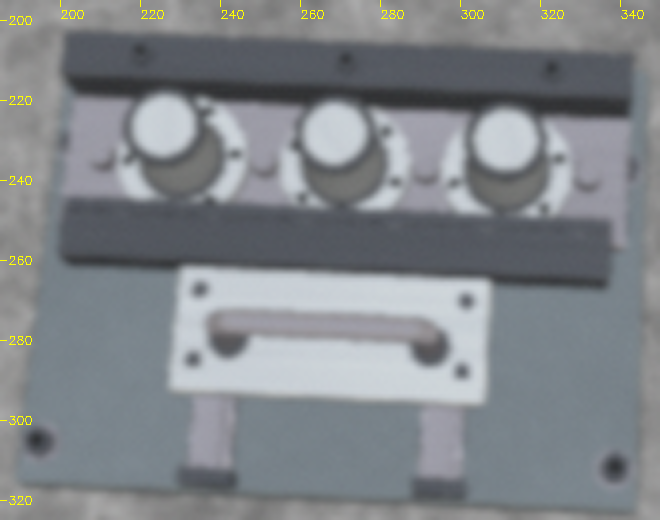

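View pics/c2.png

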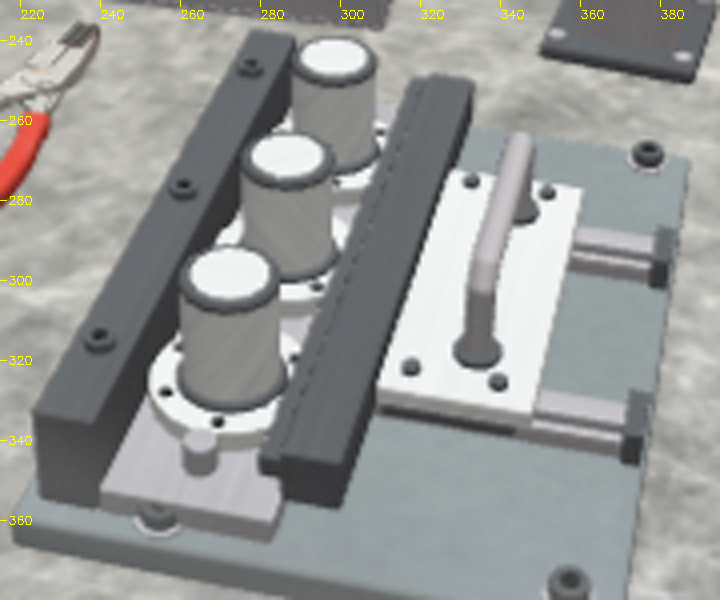

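View pics/c3.png

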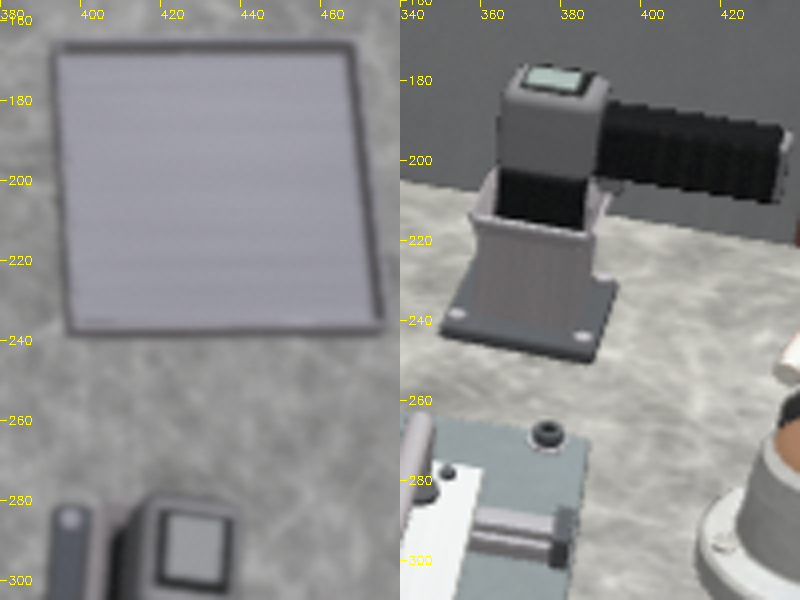

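c1 and c2 show the three cap centres at top (226,226.5), (268.8,228.3), (311.5,230) and side (272.5,298.5), (287,269.3), (298.3,244.3). The handle bar's middle is at top (266.3,276.3) and side (340.5,283). c3 shows the tray rim corners and the display at top (428.5,292.8) and side (378.8,180). Next I triangulate, fit poses and overlay the models.

```bash
cat > h.py <<'E'
from plant import ctrl
import cv2,numpy as np
from scipy.optimize import least_squares
from scipy.spatial.transform import Rotation as R
M={n:ctrl.camera_model(n) for n in("top","side")}
def proj(n,p):
    T=np.linalg.inv(M[n]["world_from_camera"]);c=np.atleast_2d(p)@T[:3,:3].T+T[:3,3];q=c@M[n]["mtx"].T
    return q[:,:2]/q[:,2:]
def tri(a,b):
    r=least_squares(lambda p:np.r_[(proj("top",p)-a).ravel(),(proj("side",p)-b).ravel()],[500,0,50]);return r.x,np.abs(r.fun).max()
def place(pose,pts):
    x,y,th=pose;c,s=np.cos(th),np.sin(th);pts=np.atleast_2d(pts).astype(float)
    return np.c_[x+c*pts[:,0]-s*pts[:,1],y+s*pts[:,0]+c*pts[:,1],pts[:,2]]
def fit(obs,x0):  # obs: (cam,local point,pixel)
    r=least_squares(lambda p:np.concatenate([(proj(n,place(p,l))-u).ravel() for n,l,u in obs]),x0,x_scale=[10,10,.05],loss="soft_l1")
    return r.x,np.sqrt((r.fun**2).mean()),r.fun
def onplane(n,u,z):
    W=M[n]["world_from_camera"];d=W[:3,:3]@np.linalg.solve(M[n]["mtx"],[*u,1.]);o=W[:3,3];return o+d*(z-o[2])/d[2]
def crop(im,x,y,w,h,k,st=20):
    c=cv2.resize(im[y:y+h,x:x+w],None,fx=k,fy=k,interpolation=cv2.INTER_CUBIC)
    for a in range(-(-x//st)*st,x+w,st): cv2.putText(c,str(a),((a-x)*k,12),0,.4,(0,255,255),1)
    for a in range(-(-y//st)*st,y+h,st): cv2.putText(c,str(a),(0,(a-y)*k+4),0,.4,(0,255,255),1)
    return c
def boxedges(x0,x1,y0,y1,z0,z1):
    P=np.array([[x,y,z] for x in(x0,x1) for y in(y0,y1) for z in(z0,z1)],float)
    return P,[(i,j) for i in range(8) for j in range(i) if (np.abs(P[i]-P[j])>1e-9).sum()==1]
def draw(c,n,pose,box,x,y,k,col=(0,0,255)):
    P,E=boxedges(*box);u=(proj(n,place(pose,P))-[x-.5,y-.5])*k
    for i,j in E: cv2.line(c,tuple(map(int,u[i])),tuple(map(int,u[j])),col,1,cv2.LINE_AA)
E
cat > m1.py <<'E'
from h import *
caps=dict(l=((226,226.5),(272.5,298.5)),m=((268.75,228.25),(287,269.25)),r=((311.5,230),(298.25,244.25)),handle=((266.25,276.25),(340.5,283)),disp=((428.5,292.75),(378.75,180)))
tr=[((393.25,165.75),(247,195)),((468.25,165.75),(322,201)),((476.25,238.25),(313,234)),((396.75,239),(242,230))]
for k,(a,b) in caps.items(): print(k,*[np.round(v,1) for v in tri(a,b)])
for i,(a,b) in enumerate(tr): print("tray",i,*[np.round(v,1) for v in tri(a,b)],onplane("top",a,22).round(1))
obs=[]
for k,y in zip("lmr",(80,0,-80)): obs+=[("top",(35,y,88),caps[k][0]),("side",(35,y,88),caps[k][1])]
obs+=[("top",(-55,0,84),caps["handle"][0]),("side",(-55,0,84),caps["handle"][1])]
# plate corners top (front left,right), u=185+X/4
jig,rms,f=fit(obs,[500,50,0]);print("jig",jig,rms)
tray,rms,f=fit([("top",l,a) for l,(a,b) in zip([(80,80,22),(80,-80,22),(-80,-80,22),(-80,80,22)],tr)],[600,-200,0]);print("tray",tray,rms,f.round(1))
# holster foot (side): corners +x+y?, and display top
disp=tri(*caps["disp"])[0]
print("foot",[onplane("side",u,5).round(1) for u in((350.75,243.25),(388,250),(394.25,230.75))])
he=onplane("top",(423,365),116);print("handle end",he)
E
python3 m1.py
```

```text
l [526.8 190.7  87. ] 0.3
m [534.4 111.   86.6] 0.1
r [542.7  31.6  87. ] 0.4
handle [445.9 101.4  74.9] 0.0
disp [ 444.4 -180.6  141.1] 0.3
tray 0 [ 698.9 -104.7   92.8] 3.6 [ 726.8 -113.8   22. ]
tray 1 [ 670.4 -265.1   53. ] 32.0 [ 749.  -269.1   22. ]
tray 2 [ 633.6 -332.4 -106.1] 1.6 [ 592.2 -292.3   22. ]
tray 3 [ 659.9 -134.6  -31.9] 33.2 [ 568.1 -135.8   22. ]
jig [4.99533946e+02 1.07940748e+02 1.00427761e-01] 1.142775733151753
tray [ 6.59059314e+02 -2.02670705e+02  1.45891346e-01] 0.47244767409681915 [-0.9 -0.   0.5 -0.3  0.5  0.4 -0.3 -0.1]
foot [array([ 484.1, -139. ,    5. ]), array([ 404. , -140.2,    5. ]), array([ 405.2, -226.8,    5. ])]
handle end [ 328.02185853 -185.65731936  116.        ]
```

```bash
cat > ov.py <<'E'
from h import *
def ov(tim,sim,jig,hol,tray,stubs,name,W=(100,100)):
    pass
E
python3 - <<'E'
from h import *
t=cv2.imread("pics/top0.png");s=cv2.imread("pics/side0.png")
tt=[(393.25,165.75),(468.25,165.75),(476.25,238.25),(396.75,239)];ss=[(242,230),(247,195),(322,201),(313,234)]
for a,b in zip(tt,ss): print(tri(a,b)[0].round(1),round(tri(a,b)[1],1))
hol=(444.5,-181.7,.022)
B=[(-42,42,-42,42,0,5),(-26,26,-22,22,100,146),(-122,-28,-15,15,98,134)]
a=crop(t,385,270,80,110,5);b=crop(s,345,165,80,90,5)
for bx in B: draw(a,"top",hol,bx,385,270,5);draw(b,"side",hol,bx,345,165,5)
c=np.zeros((550,800,3),np.uint8);c[:550,:400]=a;c[:450,400:]=b
cv2.imwrite("pics/o1.png",c)
jig=(499.8,107.6,.0995)
a=crop(t,185,195,170,130,2);b=crop(s,215,230,200,160,2)
k=3;a=crop(t,185,195,170,130,k)
b=crop(s,210,230,200,160,2)
for bx in[(-125,100,-150,150,0,0.01),(68,68.01,-130,130,28,60),(-61,-49,-45,45,74,86)]: draw(a,"top",jig,bx,185,195,3);draw(b,"side",jig,bx,210,230,2)
for y in(80,0,-80):
  for z,r in((88,19),(38,32)):
    th=np.linspace(0,6.3,40);P=place(jig,np.c_[35+r*np.cos(th),y+r*np.sin(th),0*th+z])
    cv2.polylines(a,[((proj("top",P)-[184.5,194.5])*3).astype(int)],1,(0,0,255));cv2.polylines(b,[((proj("side",P)-[209.5,229.5])*2).astype(int)],1,(0,0,255))
c=np.zeros((600,800,3),np.uint8);c[:390,:510]=a;
c2=np.hstack([cv2.resize(a,(400,306)),b[:306]]);cv2.imwrite("pics/o2.png",np.hstack([cv2.resize(a,None,fx=.78,fy=.78),b[:304,:400]]))
E
```

```text
[ 733.4 -116.8    0.8] 1.7
[ 773.6 -273.6    1. ] 6.1
[ 595.8 -294.8   14. ] 0.4
[ 570.2 -137.3   11.6] 0.6
```

View pics/o1.png

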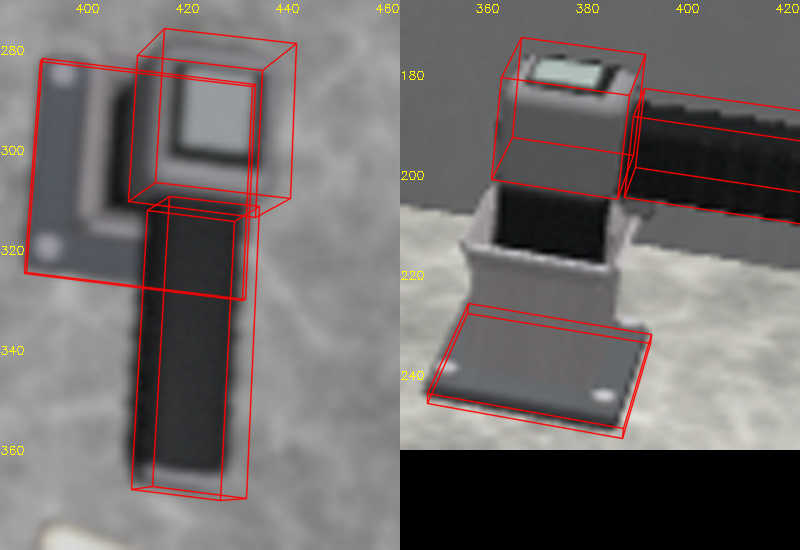

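View pics/o2.png

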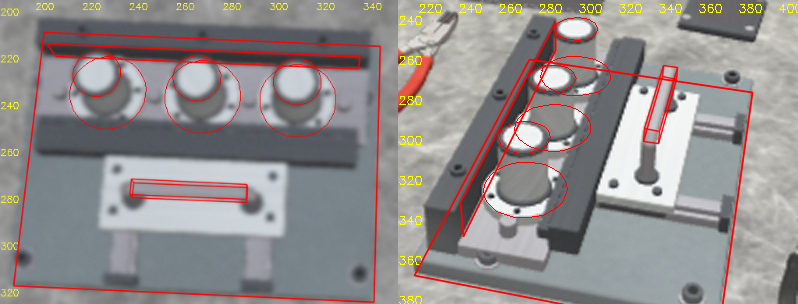

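The overlays agree: jig (499.8, 107.6, yaw 0.0995) and holster (444.5, -181.7, yaw 0.022) sit within about 2 px in both views. Measured cap height is 87 mm against 88 nominal. Next I take the thermometer.

```bash
cat > r.py <<'E'
from h import *
JIG=(499.8,107.6,.0995);HOL=(444.5,-181.7,.022)
def ori(a): return (R.from_euler("z",a)*R.from_euler("x",np.pi)).as_rotvec()
def pick(pos,a):   # choose the half turn with the smaller wrist angle
    c=[(abs(q[5]),ori(b)) for b in(a,a+np.pi) for q in[ctrl.ik(pos,ori(b))] if q is not None]
    return min(c,key=lambda v:v[0])[1]
def st(m=""):
    s=ctrl.state();print(m,"t%.1f"%s["time"],s["tcp_pos"].round(1),"F",s["force"].round(1),"gap %.1f gf %.0f"%(s["finger_gap"],s["grip_force"]),"q6 %.2f"%s["q"][5]);return s
def snap(n,name): im=ctrl.read_camera(n);cv2.imwrite(f"pics/{name}.png",im);return im
E
python3 - <<'E'
from r import *
g=place(HOL,(-55,0,0))[0]
up=[g[0],g[1],230];o=pick(up,HOL[2]);print(up,o)
ctrl.movep(up,o);st("above")
print(ctrl.line_to([g[0],g[1],95],vel=120,force_limit=15));st("down")
ctrl.grip(24,90);st("grip")
print(ctrl.line_to([g[0],g[1],215],vel=80));st("up")
a=snap("top","t1");b=snap("side","s1")
cv2.imwrite("pics/v1.png",np.hstack([crop(a,380,230,100,150,4),crop(b,340,80,100,150,4)]))
E
```

```text
[np.float64(389.513309463172), np.float64(-182.90990239569538), 230] [3.14140259e+00 3.45568223e-02 2.11599509e-18]
above t3.0 [ 389.8 -182.5  230. ] F [ 0.2 -0.6  0. ] gap 85.0 gf 0 q6 1.01
False
down t4.3 [ 390.2 -183.3   95.6] F [-0.6 -0.1 -0.6] gap 85.2 gf 0 q6 1.01
grip t4.8 [ 389.7 -182.9   95.5] F [-1.7  1.1  5. ] gap 29.1 gf 88 q6 1.01
False
up t6.5 [ 389.1 -182.7  214.4] F [-0.4  0.3 -2.5] gap 29.1 gf 89 q6 1.01
```

View pics/v1.png

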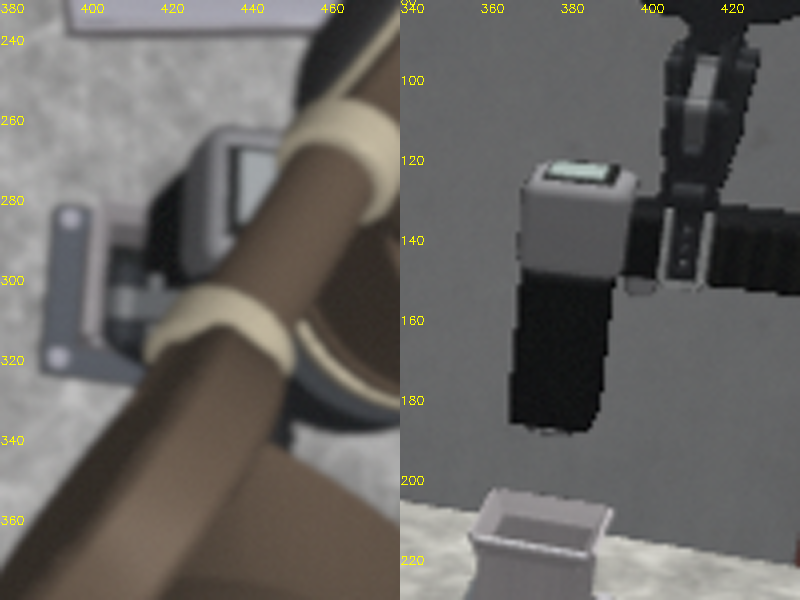

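The thermometer is out of the holster and held level (lens at side 377.5,187.5). I'll check its tilt and offset numerically against the model.

```bash
python3 - <<'E'
from r import *
d=118.9;P=place(HOL,[(0,22,12+d),(22,20,12+d),(-22,20,12+d),(22,20,100+d),(-22,20,100+d),(-26,22,100+d),(-122,15,98+d)])
print(proj("side",P).round(1))
im=cv2.imread("pics/s1.png");b=crop(im,340,80,100,150,4)
hp=(HOL[0],HOL[1],HOL[2])
for bx in[(-22,22,-20,20,12+d,100+d),(-26,26,-22,22,100+d,146+d),(-122,-28,-15,15,98+d,134+d)]: draw(b,"side",hp,bx,340,80,4)
cv2.imwrite("pics/v2.png",b)
E
```

```text
[[376.8 188.6]
 [366.2 186.7]
 [387.8 189.8]
 [370.1 145.2]
 [392.7 148. ]
 [394.6 148.6]
 [446.2 154.8]]
```

View pics/v2.png

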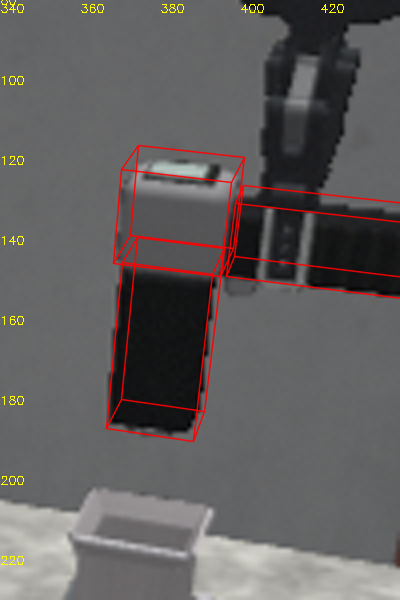

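```bash
python3 - <<'E'
from r import *
o=ori(JIG[2]);off=place((0,0,JIG[2]),(55,0,0))[0]
c0=ctrl.state()["tcp_pos"];ctrl.line_to([c0[0],c0[1],330],vel=150)
tops=place(JIG,[(35,y,88) for y in(80,0,-80)])
p=tops[0]-off;ctrl.movep([p[0],p[1],330],o);st("over left")
ims=[]
for i,t in enumerate(tops):
    p=t-off;ctrl.line_to([p[0],p[1],272],o,vel=60);ctrl.wait(.5);st("aim")
    ims.append(ctrl.read_camera("side"));ctrl.wait(3.6);st("read");print(ctrl.state()["wrist_torque"].round(2))
    cv2.imwrite(f"pics/s2{i}.png",ims[-1])
out=[]
for im,t in zip(ims,tops):
    hp=(t[0],t[1],JIG[2]);x,y,w,h=[int(v) for v in (*(proj("side",t)[0]-[60,120]),130,190)];y=max(y,0)
    c=crop(im,x,y,130,190,2)
    for bx in[(-22,22,-20,20,188,276),(-26,26,-22,22,276,322)]: draw(c,"side",hp,bx,x,y,2)
    out.append(c)
cv2.imwrite("pics/v3.png",np.hstack(out))
E
```

```text
over left t8.9 [472.  184.3 329.7] F [ 0.9 -0.3 -2.3] gap 29.1 gf 91 q6 1.76
aim t10.5 [472.  185.2 272.1] F [ 0.6  0.6 -2.3] gap 28.6 gf 91 q6 1.76
read t14.2 [472.  185.2 272. ] F [-0.1 -0.6 -1.9] gap 29.3 gf 91 q6 1.76
[-0.03  0.16  0.06]
aim t16.1 [479.9 105.7 272. ] F [-0.3 -0.2 -2.5] gap 28.9 gf 91 q6 1.60
read t19.8 [479.9 105.6 272. ] F [ 0.1  0.1 -2.1] gap 29.1 gf 91 q6 1.60
[-0.05  0.09 -0.04]
aim t21.8 [487.8  26.  272. ] F [-0.3  0.2 -2.8] gap 29.2 gf 91 q6 1.44
read t25.4 [487.8  26.  272. ] F [ 0.5  0.9 -2. ] gap 28.6 gf 91 q6 1.44
[-0.02  0.12 -0.04]
```

View pics/v3.png

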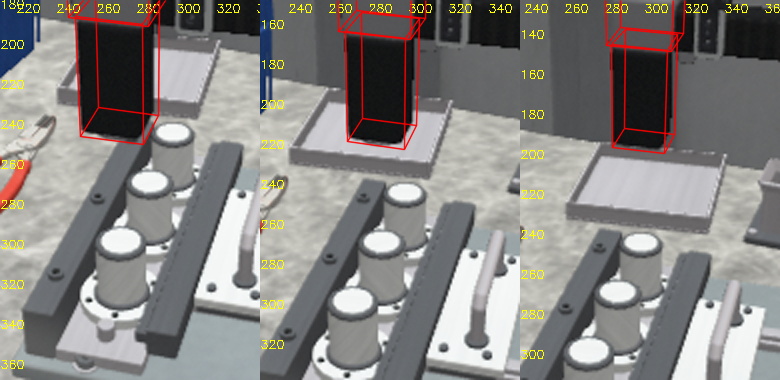

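All three overlays show the lens within about 1 px of its intended place above each cap. Next, back to the holster.

```bash
python3 - <<'E'
from r import *
g=place(HOL,(-55,0,0))[0];o=ori(HOL[2])
c0=ctrl.state()["tcp_pos"];ctrl.line_to([c0[0],c0[1],330],vel=150)
ctrl.movep([*g[:2],300],o);ctrl.line_to([*g[:2],190],vel=120);ctrl.wait(.3);st("hover")
hit=ctrl.line_to([*g[:2],95],vel=50,force_limit=15);print(hit);st("in")
a=snap("side","s3");cv2.imwrite("pics/v4.png",crop(a,340,140,100,120,5))
E
```

```text
hover t28.3 [ 389.8 -183.1  190.5] F [-1.  -0.4 -2. ] gap 29.0 gf 91 q6 1.01
False
in t30.3 [ 389.4 -182.9   95.5] F [-3.1  1.5  4.7] gap 28.7 gf 92 q6 1.01
```

View pics/v4.png

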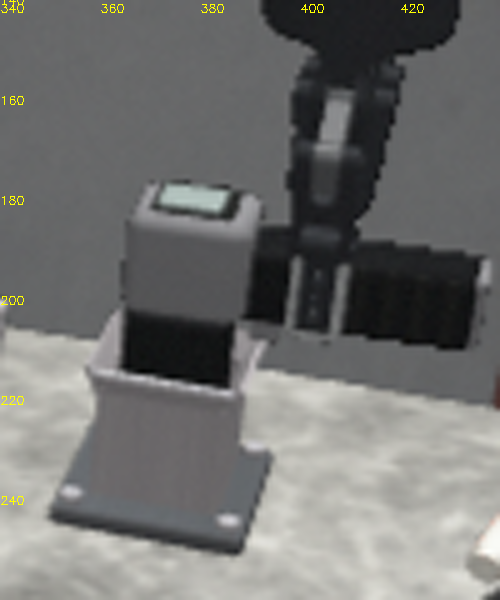

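```bash
python3 - <<'E'
from r import *
g=place(HOL,(-55,0,0))[0]
ctrl.grip(60);ctrl.line_to([*g[:2],240],vel=150);st("released")
h=place(JIG,(-55,0,0))[0];a=JIG[2]+np.pi/2
o=pick([*h[:2],200],a)
ctrl.movep([*h[:2],200],o);s1=snap("side","s4");s0=cv2.imread("pics/side0.png")
print("thermo diff",np.abs(s1[160:255,345:440].astype(int)-s0[160:255,345:440]).mean())
ctrl.grip(50);print(ctrl.line_to([*h[:2],63],vel=120,force_limit=15));st("at handle")
ctrl.grip(8,70);st("gripped")
e=place(JIG,(-55-42,0,0))[0]
print(ctrl.line_to([*e[:2],63],vel=40,force_limit=30));ctrl.wait(.3);st("pulled")
snap("side","s5");snap("top","t5")
E
```

```text
released t31.9 [ 388.8 -182.5  238.9] F [-1.1  0.2  0. ] gap 60.2 gf 0 q6 1.01
thermo diff 12.900092336103416
False
at handle t34.6 [445.9 102.2  63.7] F [-0.7 -0.4  0.6] gap 49.9 gf 0 q6 0.03
gripped t35.1 [445.5 102.2  63.7] F [-1.2 -1.1  6.4] gap 9.9 gf 68 q6 0.03
False
pulled t36.6 [406.4  98.4  63.7] F [ 4.1  1.3 -1.8] gap 10.0 gf 68 q6 0.03
```

View pics/s5.png

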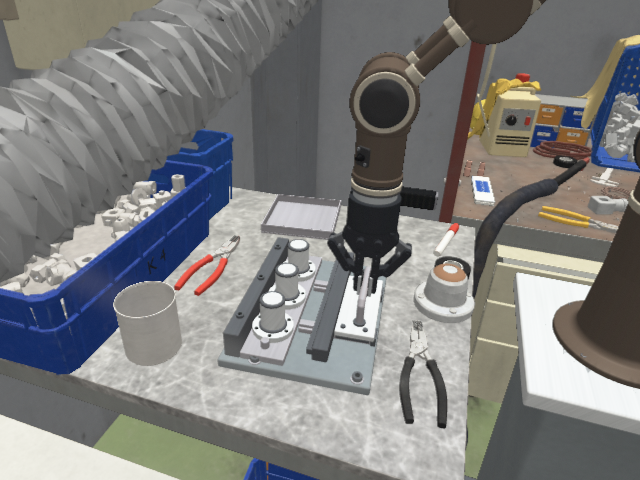

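The jaw is open by about 40 mm, and the tray was knocked: its side-view corners are now near (270,198), (341,203), (334,237), (262,232). I'll release and re-measure the tray.

```bash
python3 - <<'E'
from r import *
c=ctrl.state()["tcp_pos"];ctrl.grip(50);ctrl.line_to([c[0],c[1],200],vel=150)
t=place(JIG,(35,80,0))[0]
o=pick([*t[:2],200],JIG[2]+np.pi/2);ctrl.movep([*t[:2],200],o);st("above left")
a=snap("top","t6");b=snap("side","s6")
cv2.imwrite("pics/v6.png",np.hstack([crop(a,380,150,100,150,4),crop(b,250,170,100,150,4)]))
E
```

```text
above left t38.9 [525.3 190.3 198.2] F [ 0.4 -0.3 -0.7] gap 49.9 gf 0 q6 0.17
```

View pics/v6.png

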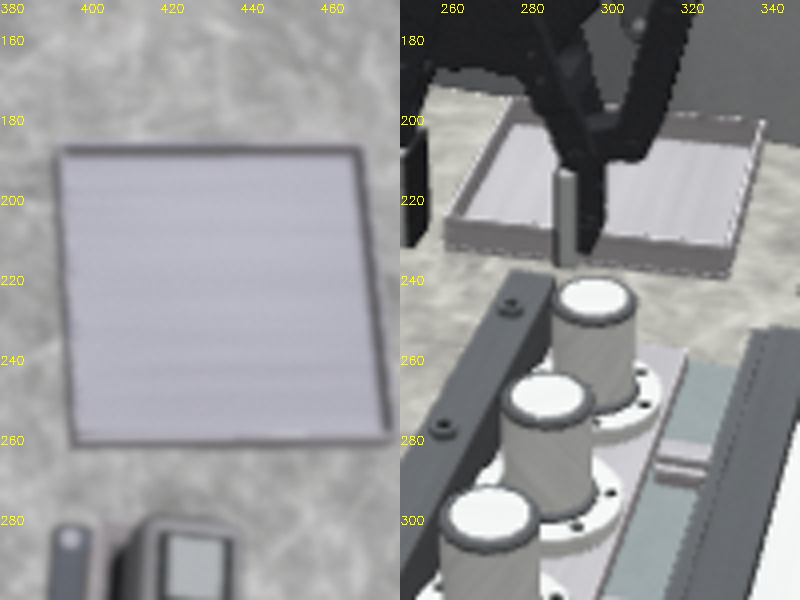

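```bash
cat >> r.py <<'E'
def fit_tray(tt,ss):
    L=[(80,80,22),(80,-80,22),(-80,-80,22),(-80,80,22)]
    for a,b in zip(tt,ss): print("tri",tri(a,b)[0].round(1),end=" ")
    r=fit([("top",l,a) for l,a in zip(L,tt)]+[("side",l,b) for l,b in zip(L,ss)],[620,-200,.1]);print("\ntray",r[0].round(3),r[1].round(2));return r[0]
def take(i,y):
    t=place(JIG,(35,y,0))[0][:2];o=pick([*t,200],JIG[2])
    ctrl.movep([*t,200],o);ctrl.grip(60);print("touch",ctrl.line_to([*t,54.5],vel=150,force_limit=12))
    ctrl.grip(30,80);st("grip");ctrl.line_to([*t,90],vel=60);ctrl.line_to([*t,190],vel=150);ctrl.wait(.2);s=st("lifted")
    return s["finger_gap"]>36 and s["force"][2]<-1
def put(tray,l):
    p=place(tray,(*l,0))[0][:2];o=pick([*p,190],tray[2])
    ctrl.movep([*p,190],o);s=st("over")
    if s["finger_gap"]<36: return False
    ctrl.line_to([*p,55],vel=150);ctrl.wait(.2);st();print("contact",ctrl.line_to([*p,28],vel=25,force_limit=8));st("down")
    ctrl.grip(56);ctrl.line_to([*p,190],vel=150);return True
E
python3 - <<'E'
from r import *
tray=fit_tray([(393.75,186.75),(470,186.75),(478,260.75),(398,261.5)],[(262.5,224.5),(278.25,194.5),(341,200.5),(333.75,231.25)])
np.save("tray.npy",tray)
if take("r",-80): print(put(tray,(37,-37)))
a=snap("top","t7");b=snap("side","s7")
E
```

```text
tri [ 679.7 -119.3   22.1] tri [ 703.4 -274.9   21.5] tri [ 547.6 -297.5   22.4] tri [ 522.7 -142.    24.6] 
tray [ 6.13576e+02 -2.08894e+02  1.52000e-01] 0.74
touch False
grip t41.8 [543.9  31.4  56. ] F [-0.1 -0.4  6.4] gap 36.5 gf 80 q6 1.45
lifted t43.6 [541.5  31.5 188.5] F [ 0.7  1.  -2.5] gap 36.5 gf 80 q6 1.45
over t44.7 [ 655.4 -238.3  189.6] F [ 0.4  1.  -2.7] gap 36.3 gf 80 q6 1.01
 t46.0 [ 656.8 -240.3   56.6] F [-0.2  0.1 -2.3] gap 36.2 gf 80 q6 1.01
contact True
down t46.9 [ 655.3 -239.7   31.1] F [-1.1 -0.1  5.1] gap 36.2 gf 81 q6 1.01
True
```

```bash
sed -i 's/>36 and/>33 and/;s/<36: return/<33: return/' r.py; python3 - <<'E'
from r import *
tray=np.load("tray.npy")
for n,y,l in(("m",0,(37,37)),("l",80,(-37,37))):
    ok=take(n,y) and put(tray,l);print(n,ok)
    if not ok: break
snap("top","t8");snap("side","s8")
E
```

```text
touch False
grip t52.4 [536.  111.2  56.1] F [-1.3 -0.2  6.2] gap 36.2 gf 80 q6 -1.55
lifted t54.1 [533.6 110.9 188.4] F [-0.  -0.5 -2.8] gap 36.2 gf 80 q6 -1.55
over t56.4 [ 644.5 -166.3  189.9] F [ 0.  -0.1 -3. ] gap 36.0 gf 80 q6 1.10
 t57.6 [ 645.6 -167.    56.5] F [-0.5 -0.1 -3.2] gap 36.1 gf 80 q6 1.10
contact True
down t58.5 [ 644.4 -166.6   31.1] F [ 0.6 -0.2  5.7] gap 36.2 gf 81 q6 1.10
m True
touch False
grip t63.9 [528.  191.   56.1] F [-1.1 -0.3  6. ] gap 36.3 gf 80 q6 -1.40
lifted t65.6 [525.6 190.4 188.4] F [ 0.   1.  -3.1] gap 36.0 gf 80 q6 -1.40
over t67.7 [ 571.4 -177.5  189.9] F [-0.   0.3 -3.5] gap 36.3 gf 80 q6 1.04
 t69.0 [ 572.4 -178.3   56.3] F [ 0.4 -0.3 -3.5] gap 36.5 gf 80 q6 1.04
contact True
down t69.8 [ 571.2 -177.8   31.1] F [ 0.8 -1.   4. ] gap 35.9 gf 81 q6 1.04
l True
```

```bash
python3 - <<'E'
from r import *
h=np.array([406.4,98.4]);o=pick([*h,200],JIG[2]+np.pi/2)
ctrl.movep([*h,200],o);ctrl.grip(40);print(ctrl.line_to([*h,63],vel=120,force_limit=15));st()
ctrl.grip(8,70);st("gripped")
e=place((*h,JIG[2]),(48,0,0))[0]
print(ctrl.line_to([*e[:2],63],vel=25,force_limit=28));s=st("pushed")
ctrl.wait(.3);c=st()["tcp_pos"]
ctrl.grip(45);ctrl.line_to([c[0],c[1],200],vel=150);st("up")
ctrl.set_joints([1.26,.308,1.634,0,1.2,-.07]);ctrl.wait(.3)
a=snap("top","t9");b=snap("side","s9")
for n,im,z in(("top",a,(slice(195,325),slice(190,345))),("side",b,(slice(160,250),slice(345,440)))):
    i0=cv2.imread(f"pics/{n}0.png");print(n,np.abs(im[z].astype(int)-i0[z]).mean())
cv2.imwrite("pics/v9.png",np.hstack([crop(a,185,150,300,190,2)[:, :600][:, ::1][:380],]) if 0 else np.vstack([crop(a,170,130,320,200,2)[:300] if 0 else cv2.resize(a[120:330,170:490],(640,420)),cv2.resize(b[165:385,110:450],(278,180)) @ np.eye(3) if 0 else np.hstack([cv2.resize(b[230:370,215:395],(320,180)),cv2.resize(b[165:265,240:440],(320,180))])]))
E
```

```text
False
 t74.3 [407.1  98.5  63.6] F [ 0.1 -0.6 -0.3] gap 39.9 gf 0 q6 0.03
gripped t74.7 [406.6  98.5  63.8] F [-2.8  0.6  5.3] gap 9.5 gf 68 q6 0.03
True
pushed t76.4 [445.2 102.2  63.8] F [-1.1 -0.8  5.2] gap 9.7 gf 69 q6 0.03
 t76.7 [445.2 102.2  63.8] F [-0.6  0.1  5.3] gap 9.5 gf 69 q6 0.03
up t78.2 [444.3 102.1 199. ] F [ 0.1 -0.1  0.3] gap 45.0 gf 0 q6 0.03
top 5.111894127377998
side 1.5739181286549708
```

View pics/v9.png

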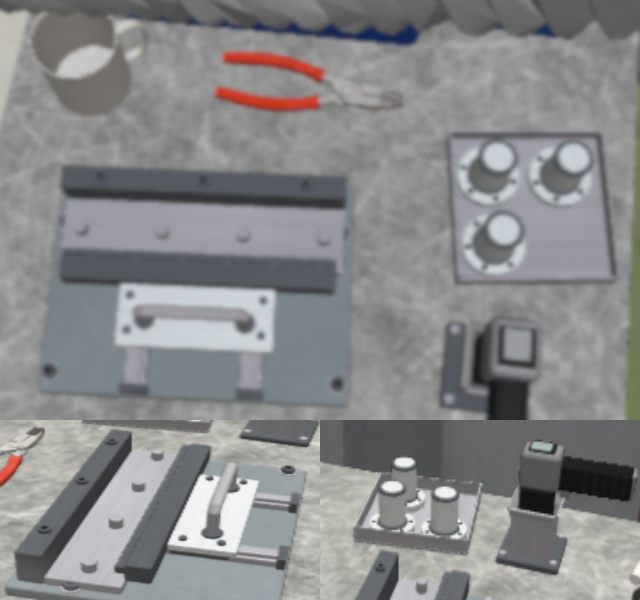

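The last picture shows all three stubs upright in the tray, the thermometer seated, the bystanders in place and the jaw closed. I'll check the jaw's closure to a fraction of a pixel against the first picture.

```bash
python3 - <<'E'
from h import *
for n,a,z in(("top","t9",(264,296,226,308)),("side","s9",(262,345,325,365)),("top","t9",(292,322,192,340)),("side","s9",(160,205,360,440))):
    i=[np.float32(cv2.cvtColor(cv2.imread(f"pics/{f}.png"),6))[z[0]:z[1],z[2]:z[3]] for f in(n+"0",a)]
    print(n,z,cv2.phaseCorrelate(*i))
E
```

```text
top (264, 296, 226, 308) ((0.042839798459475276, -0.01201787208327687), 0.9767933196491665)
side (262, 345, 325, 365) ((0.02003398474057505, 0.0068636382876121615), 1.002234501838684)
top (292, 322, 192, 340) ((0.02401709287930487, -0.04346453188826693), 1.0205960120889876)
side (160, 205, 360, 440) ((0.2650697908164119, 0.461712768303137), 0.9870982694625855)
```

```bash
python3 -c "
from plant import ctrl
print(ctrl.job_done())"
```

```text
the job is handed in; nothing more can be done
None
```

The job is handed in after about 80 s of the 200 s, with no verdict returned: all three stubs were read from left to right, the thermometer is back down in its holster, the stubs stand upright in the tray (which got knocked, so I measured it again), the empty jig's jaw is fully closed, and the cup and cutters were left alone.

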